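# Tilt the drawing board to the marked angle

### The arm

A 6-joint arm with a two-finger parallel gripper is mounted at the origin on the work surface. World frame = base frame: x ahead of the robot, y to its left, z up, the work surface at z = 0. Lengths are in m, angles in rad, forces in N, time in s.
With the tool pointing down it reaches from about 0.375 to 0.975 m from the base axis. Payload 3.8 kg.
Tool frame: the origin (TCP) lies at the very end of the fingers, on their centre line; the grasp point (between the pads) lies 19 mm behind it (bot.pinch_z is the distance from the TCP to the grasp point, in m); x points along the fingers, y is the direction in which the jaws open and shut, and the axes are right-handed (so a half turn about x gives the same grasp; the last joint's range is limited). The gripper opens to 85 mm and grips with 20 to 120 N. Pads are 22 mm wide; open, the fingers measure 114 mm over their backs; the gripper's body (76 mm by 85 mm) begins 54 mm behind the grasp point. The pads swing forward as they close: fully open they stand 13 mm farther back than shut.
Start: joints at [-1.187, 0.264, 1.604, -0, 1.274, -0.037], TCP at [0.276, -0.616, 0.231] pointing down, gripper open.
Joint ranges: [-2.63, 2.63], [-0.94, 2.18], [0.31, 2.57], [-1.31, 4.45], [0, 2.66], [-2.55, 2.55]. Speed limits (rad/s): [2.57, 2.57, 3.14, 3.14, 3.14, 3.14].

### API

Orientations are given as a rotation vector (axis times angle).
In Python, from workcell import monitor, imaging, finish_job, bot gives the robot as it stands.
- The arm moves only by the tool jog_arm, never from a script. Its argument "rows" is a list of rows, each a list of 7 numbers: the shift along the tool's x, y, z in m, then the turn, a rotation vector about the tool's x, y, z in rad, then the opening in per cent of the stroke, from 0 (shut) to 100 (fully open). A call has 1 to 20 rows; each row is the pose to reach, as a shift and turn from the pose measured when the call began, along the tool's axes at that moment; what a row does not reach only later rows make up. A row lasts 1/10 s, in which the tool goes at most 50 mm and 8.59 degrees, less where a joint would pass 70% of its speed; a pose out of reach is approached as far as the arm can. A call with a gripper value outside its range is refused whole. The fingers move at their own pace and stop on an object; "force" is the grip in N (left out, the last holds). Time passes only in rows, so rows that repeat a pose let the fingers close. It gives the time, the measured TCP pose, the force and the opening at its end, in the units of the state.
- monitor.read_state(): the state, without advancing time (a new reading comes with each control period).
- imaging.read_camera(name): name is "side" or "top" or "wrist"; returns the picture (400x640x3 uint8, blue, green, red); there is no depth.
- imaging.camera_params(name): a dict with "fx", "fy", "cx", "cy" (pixels), "T" (4x4, takes a point from camera to world coordinates); the wrist camera has in their place "T_tool_cam" (4x4, takes a point from camera to tool coordinates, whose origin is the TCP and whose axes are the tool frame's). Camera axes: x right, y down, z forward; pixel columns grow to the right and rows downward; lengths in m; the calibration is good to about 2 mm. The wrist camera is an equidistant fisheye: a pixel r from the principal point sees the ray r / f radians off the axis. A picture is of the moment at which its call begins: read the wrist's pose just before it. camera_params takes no time and is no camera call.
- finish_job(): hands the job in, once; it reports no verdict.
The state is a dict: "time": time; "q": joint angles; "joint_vel": joint speeds; "joint_torque": joint torques, N m; "tool_pos": TCP position; "tcp_rot": TCP orientation; "wrist_force": force on the tool from outside, world axes, zero at the start; "torque": the same for the moment, N m; "width": opening from 0.0 (shut) to 1.0 (fully open).
Only numpy, scipy, OpenCV 4.12 (cv2) and the standard library are available. Lean on these libraries where they do the work, as an engineer would, in place of code of your own. Each camera call takes 0.05 s, during which the arm holds its last target. There are 200 camera calls.

### The job

Raise the little wooden drawing board by its black handle bar until the board is parallel to the red pointer at its side, and leave it standing there by itself. Do not shift the red pointer, and leave the mug of brushes, the ink jar and the paint palette where they are.

Things in the scene. Friction and masses are not known exactly. Their poses are not given: they have to be found in the camera images.
- stand: fixed wooden stand of the drawing board, a low frame 200 mm (x) by 260 mm (y), 22 mm high. Origin on the desk under its centre. Its x axis points from the board's handle edge towards its hinge edge, z up; its y axis runs along the hinge, and the red pointer is on its +y side.
- board (a joint): angle of the drawing board above level, rad: 0 is flat, grows as the handle edge is lifted; stops at 1.3. The stiff hinge holds the board wherever it is left (about 6 to 10 N at the handle moves it). The board is pale wood, 190 mm from hinge to edge, 280 mm wide, 12 mm thick, with a paper sheet showing a flower study.
- board_hinge (a point): the middle of the hinge line, 50 mm above the desk, at (100, 0, 50) mm in the stand's frame; the hinge line runs along the stand's y.
- board_handle (a point): the middle of the handle bar: a round black bar, 14 mm in diameter, parallel to the hinge line, 240 mm from it and in the plane of the board. 136 mm of it are free between the two steel arms to the board; clear gap of 43 mm between bar and board. The point moves with the board.
- pointer (a joint): angle of the red pointer above level, rad, in the same sense as the board's angle: it marks the wanted angle (0.5 to 1.1 rad). Held only by light friction.
- pointer_tip (a point): free tip of the red pointer, a straight bar 190 mm long, 12 mm wide and 8 mm thick, pivoted on the same hinge line, 167 mm from the board's middle on the stand's +y side, beside a grey quadrant scale.
- mug: loose cream mug with brushes standing in it, 80 mm in diameter, 90 mm high, 170 mm with the brushes; origin at the centre of its underside.
- ink: loose blue ink jar with black cap, 48 mm in diameter, 70 mm high; origin at the centre of its underside.
- palette: loose white paint palette with coloured pans, 100 by 210 by 12 mm, long side along its y; origin at the centre of its underside.

How it is judged:
At the end, for the whole second after the job is handed in: The board stands still within 0.09 rad (about 5 degrees) of the red pointer's angle; the pointer's tip is within 15 mm and the mug, ink jar and palette within 25 mm of where they began (angle between the x axis of board_handle and the x axis of pointer_tip, either way round below 0.09 rad and velocity of joint board between -0.03 and 0.03 rad/s and distance of pointer_tip from where it was at the start of the episode below 0.015 m and distance of each of mug, ink, palette from where it was at the start of the episode below 0.025 m); the robot touches nothing.
It fails at once if the red pointer is shifted (its tip by more than 15 mm) (distance of pointer_tip from where it was at the start of the episode above 0.015 m).
It fails at once if the mug, the ink jar or the palette is moved by more than 25 mm (distance of any of mug, ink, palette from where it was at the start of the episode above 0.025 m).
It fails at once if the mug or the ink jar is tipped over (angle between any of mug, ink's own z axis and vertical above 0.6 rad).
It also fails if it takes over 38 s, if anything falls off the work surface, if the arm or the gripper's body presses on something with over 40 N, if the wrist force passes 120 N, or if a joint passes its speed limit or range.

## Working session

There is one attempt and no reset: what is moved stays moved. The work goes in short steps, Python scripts to look and compute and a tool call to move; the robot and the scene stay as the last step left them, time stands still between calls to the robot, and variables do not carry over. Pictures are saved under pics/ and viewed, about 8 in all and at most 12, crops included, and the job is handed in when it is done.

Besides the shell and the picture viewer there is one more tool, called after "Request:" as a command line: name --pt "numbers of a row" for each row, then --argument value for the rest. jog_arm: Moves the arm, as the interface text tells. Its arguments: {"type":"object","properties":{"rows":{"type":"array","items":{"type":"array","items":{"type":"number"}}},"force":{"type":"number"}},"required":["rows"]}

```bash
mkdir -p pics; python3 - <<'E'
from workcell import monitor, imaging
import cv2
for n in ("side","top"):
    cv2.imwrite(f"pics/{n}0.png",imaging.read_camera(n))
    p=imaging.camera_params(n);print(n,p["fx"],p["fy"],p["cx"],p["cy"]);print(p["T"])
print(monitor.read_state())
E
```

```text
side 386.82372922599694 386.82372922599694 312.5500636980074 196.93922070749568
[[-0.95078893 -0.17501434  0.25567634  0.36255761]
 [-0.30897138  0.47383089 -0.82463385  0.80602281]
 [ 0.0231754  -0.8630494  -0.50458758  0.517247  ]
 [ 0.          0.          0.          1.        ]]
top 430.57022858431856 430.57022858431856 323.510514670182 200.1441881823722
[[-0.01433471 -0.99133075  0.13060576  0.42721076]
 [-0.99985873  0.01535791  0.00683035  0.05367199]
 [-0.00877697 -0.1304894  -0.99141085  1.08751299]
 [ 0.          0.          0.          1.        ]]
{'time': 0.1, 'q': array([-1.18689990e+00,  2.64702076e-01,  1.60524531e+00,  2.82812161e-05,
        1.27369925e+00, -3.68815684e-02]), 'joint_vel': array([-0.00055262, -0.00197389, -0.00191727, -0.0003206 ,  0.00095492,
        0.00048914]), 'joint_torque': array([-1.55426651e-04, -5.16706967e+01, -3.68590415e+01, -6.20806600e-05,
        6.28162481e-03,  1.37956428e-05]), 'tool_pos': array([ 0.27548756, -0.61549753,  0.23006592]), 'tcp_rot': array([ 1.98975199,  0.42703571, -1.99041939]), 'wrist_force': array([ 0.1594652 , -0.35869525,  0.35017882]), 'torque': array([ 0.00832854,  0.04009132, -0.02896844]), 'width': 1.0010698612881164}
```

View pics/side0.png

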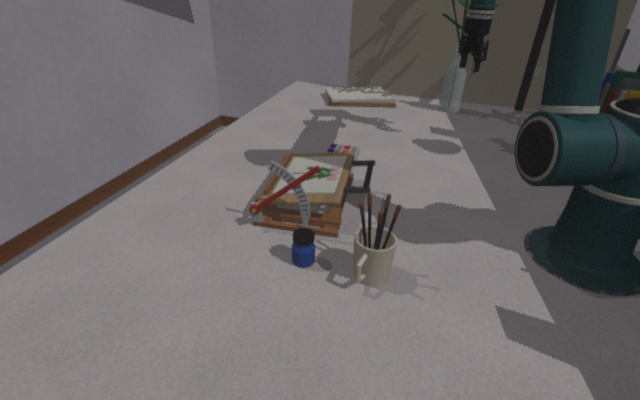

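View pics/top0.png

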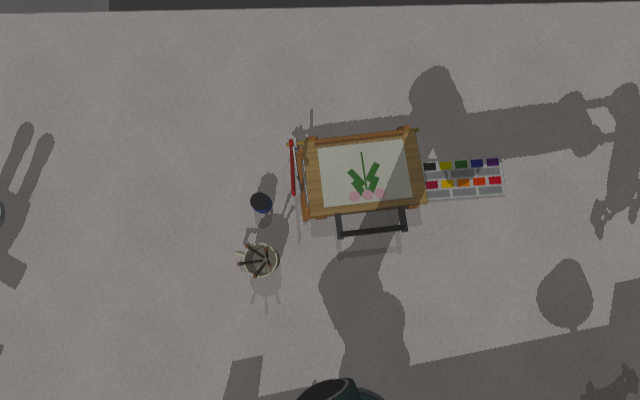

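```bash
python3 - <<'E'
import cv2
a=cv2.imread("pics/top0.png")[115:255,275:435]; b=cv2.imread("pics/side0.png")[140:250,240:390]
a=cv2.resize(a,(640,560),interpolation=3); cv2.imwrite("pics/c_top.png",a)
cv2.imwrite("pics/c_side.png",cv2.resize(b,(750,550),interpolation=3))
E
```

```text
(no output)
```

View pics/c_top.png

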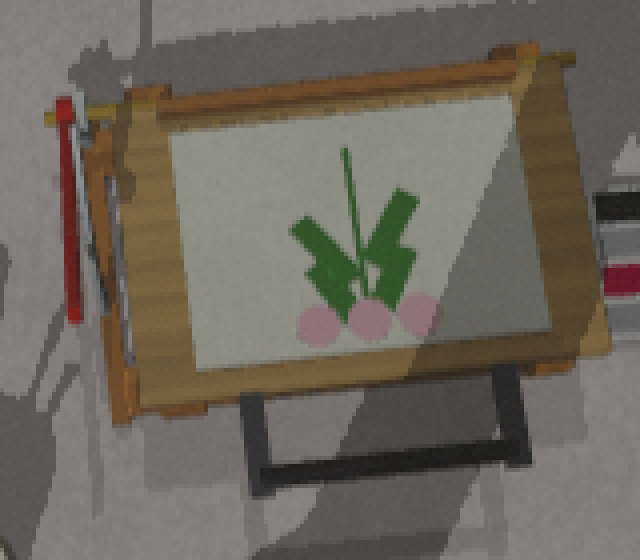

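View pics/c_side.png

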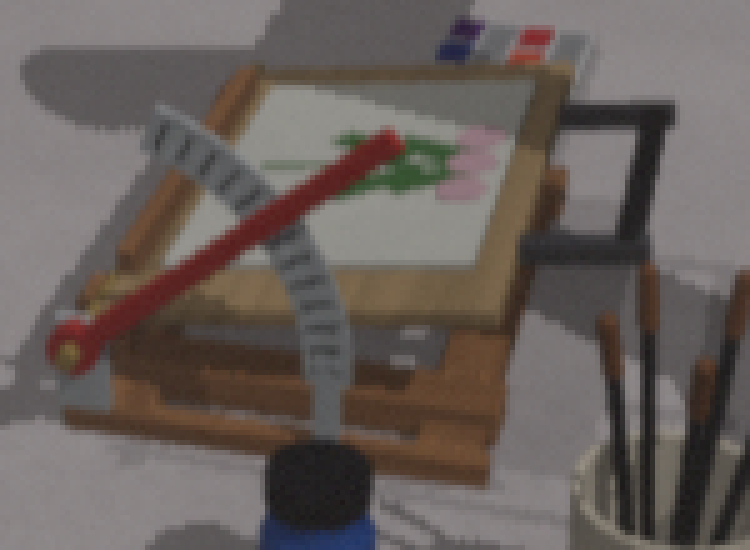

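```bash
cat > h.py <<'E'
from workcell import monitor, imaging
import numpy as np, cv2
from scipy.spatial.transform import Rotation as R
def ray(n,px):
    p=imaging.camera_params(n);T=np.array(p["T"])
    d=T[:3,:3]@[(px[0]-p["cx"])/p["fx"],(px[1]-p["cy"])/p["fy"],1]
    return T[:3,3],d/np.linalg.norm(d)
def plane(n,px,z):
    o,d=ray(n,px);return o+d*(z-o[2])/d[2]
def tri(a,b):
    A=np.zeros((3,3));v=np.zeros(3);r=[ray("top",a),ray("side",b)]
    for o,d in r:
        P=np.eye(3)-np.outer(d,d);A+=P;v+=P@o
    x=np.linalg.solve(A,v)
    return x,[round(float(np.linalg.norm((np.eye(3)-np.outer(d,d))@(x-o))),4) for o,d in r]
def T(x,y):return (275+(x+.5)/4-.5,115+(y+.5)/4-.5)
def S(x,y):return (240+(x+.5)/5-.5,140+(y+.5)/5-.5)
E
python3 - <<'E'
from h import *
np.set_printoptions(precision=4,suppress=True)
for k,a,b in [("hL",(262,478),(633,250)),("hR",(524,447),(660,114)),("ptip",(75,316),(395,142)),("ppiv",(64,110),(72,348))]:
    print(k,*tri(T(*a),S(*b)))
l,r=plane("top",T(48,118),.05),plane("top",T(575,60),.05)
print("hinge",l,r,np.linalg.norm(l-r))
# board corners top face near edge
for k,a,b in [("bL",(135,408),(502,325)),]: print(k,*tri(T(*a),S(*b)))
print("mug",plane("top",(261,260),.09),"ink",plane("top",(261,203),.07))
# pinched tool
s=monitor.read_state();print(R.from_rotvec(s["tcp_rot"]).as_matrix())
E
```

```text
hL [0.4776 0.0229 0.0839] [0.0015, 0.0015]
hR [ 0.4933 -0.13    0.0831] [0.0016, 0.0016]
ptip [0.5629 0.1246 0.1709] [0.0003, 0.0003]
ppiv [0.7085 0.1397 0.0497] [0.0016, 0.0016]
hinge [0.7051 0.1501 0.05  ] [ 0.7366 -0.1769  0.05  ] 0.32846717046270296
bL [0.5204 0.0967 0.0766] [0.0013, 0.0013]
mug [0.4221 0.2062 0.09  ] ink [0.5567 0.2098 0.07  ]
[[-0.0007  0.4085 -0.9128]
 [ 0.0019 -0.9128 -0.4085]
 [-1.     -0.0021 -0.0001]]
```

```bash
cat >> h.py <<'E'
np.set_printoptions(precision=4,suppress=True)
ex=np.array([.9952,.098,0]);ey=np.array([-.098,.9952,0]);ez=np.array([0,0,1.])
H=np.array([.7247,-.0265,.05]);P0=np.array([.4865,-.0515,.0835])
def rot(t):
    a=-np.cos(t)*ez+np.sin(t)*ex; y=np.cos(t)*ex+np.sin(t)*ez
    return np.c_[a,y,-ey]
def rel(p,Rm,s=None):
    s=s or monitor.read_state();R0=R.from_rotvec(s["tcp_rot"]).as_matrix()
    return np.r_[R0.T@(p-s["tool_pos"]),R.from_matrix(R0.T@Rm).as_rotvec()]
E
python3 - <<'E'
from h import *
Rm=rot(.25)
print(rel(P0-.08*Rm[:,0]+[0,0,.06],Rm)); print(rel(P0-.08*Rm[:,0],Rm))
E
```

```text
[ 0.01   -0.4349 -0.4042 -1.2415  0.1546  0.2183]
[ 0.07   -0.4347 -0.4042 -1.2415  0.1546  0.2183]
```

Request:
jog_arm --pt "-0.03 -0.1 -0.1 -0.3 0.04 0.05 53" --pt "-0.03 -0.2 -0.2 -0.6 0.08 0.1 53" --pt "0.01 -0.435 -0.404 -1.2415 0.1546 0.2183 53" --pt "0.01 -0.435 -0.404 -1.2415 0.1546 0.2183 53" --pt "0.01 -0.435 -0.404 -1.2415 0.1546 0.2183 53" --pt "0.01 -0.435 -0.404 -1.2415 0.1546 0.2183 53" --pt "0.01 -0.435 -0.404 -1.2415 0.1546 0.2183 53" --pt "0.01 -0.435 -0.404 -1.2415 0.1546 0.2183 53" --pt "0.01 -0.435 -0.404 -1.2415 0.1546 0.2183 53" --pt "0.01 -0.435 -0.404 -1.2415 0.1546 0.2183 53" --pt "0.01 -0.435 -0.404 -1.2415 0.1546 0.2183 53" --pt "0.01 -0.435 -0.404 -1.2415 0.1546 0.2183 53" --pt "0.01 -0.435 -0.404 -1.2415 0.1546 0.2183 53" --pt "0.01 -0.435 -0.404 -1.2415 0.1546 0.2183 53" --pt "0.01 -0.435 -0.404 -1.2415 0.1546 0.2183 53" --pt "0.01 -0.435 -0.404 -1.2415 0.1546 0.2183 53" --pt "0.01 -0.435 -0.404 -1.2415 0.1546 0.2183 53" --pt "0.01 -0.435 -0.404 -1.2415 0.1546 0.2183 53" --pt "0.01 -0.435 -0.404 -1.2415 0.1546 0.2183 53" --pt "0.01 -0.435 -0.404 -1.2415 0.1546 0.2183 53"

```text
time: 2.1
tool_pos: [0.4665, -0.0539, 0.221]
tcp_rot: [1.255, 1.077, -0.95]
wrist_force: [0.0, 0.3, 1.5]
width: 0.528
```

```bash
python3 - <<'E'
from h import *
s=monitor.read_state();Rm=rot(.25)
print(s["time"],s["q"],s["width"],s["tool_pos"])
print(rel(P0-.08*Rm[:,0]+[0,0,.06],Rm,s),rel(P0+.019*Rm[:,0],Rm,s))
im=imaging.read_camera("wrist");cv2.imwrite("pics/w1.png",im)
p=imaging.camera_params("wrist");print(p)
# project expected handle ends
T_=np.array(p["T_tool_cam"]);R0=R.from_rotvec(s["tcp_rot"]).as_matrix()
for k in (-.068,0,.068):
    c=T_[:3,:3].T@(R0.T@(P0+k*ey-s["tool_pos"])-T_[:3,3])
    th=np.arctan2(np.hypot(c[0],c[1]),c[2]);f=p.get("fx",p.get("f"));u=c[:2]/np.hypot(c[0],c[1])*th*f
    print(k,u+[p["cx"],p["cy"]])
E
```

```text
2.1 [-0.2265 -0.2986  2.1965  0.0932  1.0082 -0.364 ] 0.527780959699083 [ 0.4665 -0.0539  0.221 ]
[ 0.0001  0.0004 -0.0004 -0.001   0.0002  0.0001] [ 0.1572 -0.0145 -0.0004 -0.001   0.0002  0.0001]
{'fx': 309.70691628693146, 'fy': 309.70691628693146, 'cx': 320.49522601346155, 'cy': 200.01473077585817, 'T_tool_cam': array([[-0.0004, -0.2639,  0.9645, -0.1415],
       [ 1.    , -0.0002,  0.0004, -0.0009],
       [ 0.0001,  0.9645,  0.2639, -0.0654],
       [ 0.    ,  0.    ,  0.    ,  1.    ]])}
-0.068 [306.8539 254.7619]
0 [305.7778 188.0618]
0.068 [305.1128 114.0766]
```

View pics/w1.png

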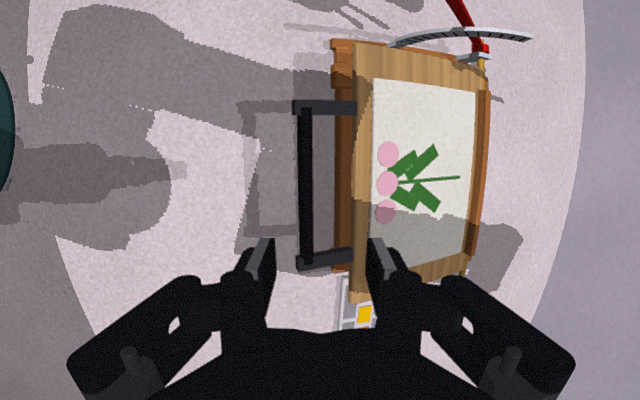

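The wrist view shows the bar at x≈306 px, rows 107–267, as predicted. I descend over it and close.

Request:
jog_arm --pt "0.03 -0.0145 0 0 0 0 53" --pt "0.06 -0.0145 0 0 0 0 53" --pt "0.08 -0.0145 0 0 0 0 53" --pt "0.1 -0.0145 0 0 0 0 53" --pt "0.12 -0.0145 0 0 0 0 53" --pt "0.135 -0.0145 0 0 0 0 53" --pt "0.147 -0.0145 0 0 0 0 53" --pt "0.157 -0.0145 0 0 0 0 53" --pt "0.157 -0.0145 0 0 0 0 53" --pt "0.157 -0.0145 0 0 0 0 53" --pt "0.157 -0.0145 0 0 0 0 0" --pt "0.157 -0.0145 0 0 0 0 0" --pt "0.157 -0.0145 0 0 0 0 0" --pt "0.157 -0.0145 0 0 0 0 0" --pt "0.157 -0.0145 0 0 0 0 0" --pt "0.157 -0.0145 0 0 0 0 0" --pt "0.157 -0.0145 0 0 0 0 0" --pt "0.157 -0.0145 0 0 0 0 0" --force 60

```text
time: 3.95
tool_pos: [0.4909, -0.0515, 0.0654]
tcp_rot: [1.254, 1.077, -0.95]
wrist_force: [-4.9, -1.8, 4.4]
width: 0.14
```

```bash
python3 - <<'E'
from h import *
s=monitor.read_state();print(s["time"],s["width"]*85,s["tool_pos"],s["wrist_force"])
R0=R.from_rotvec(s["tcp_rot"]).as_matrix()
g=s["tool_pos"]-.019*R0[:,0];print("bar",g,(g-H)@ex,(g-H)@ez,np.arctan2(g[2]-.05,(H-g)@ex))
# rotate rigidly about hinge by d: handle up = rotation about +ey
for d in np.arange(1,12)*.05:
    Q=R.from_rotvec(d*ey).as_matrix();print(round(d,2),rel(H+Q@(s["tool_pos"]-H),Q@R0,s))
E
```

```text
3.95 11.875494777230022 [ 0.4909 -0.0515  0.0654] [-4.9262 -1.7829  4.3944]
bar [ 0.4863 -0.052   0.0838] -0.2397737832145856 0.033763042485214 0.13989231084358908
0.05 [-0.0111  0.0039  0.     -0.     -0.     -0.05  ]
0.1 [-0.022   0.0084  0.     -0.     -0.     -0.1   ]
0.15 [-0.0327  0.0134  0.     -0.0001 -0.0001 -0.15  ]
0.2 [-0.043   0.019   0.     -0.0001 -0.0001 -0.2   ]
0.25 [-0.0532  0.025   0.     -0.0001 -0.0001 -0.25  ]
0.3 [-0.0629  0.0316  0.     -0.0001 -0.0001 -0.3   ]
0.35 [-0.0724  0.0386  0.     -0.0001 -0.0002 -0.35  ]
0.4 [-0.0815  0.0461  0.     -0.0002 -0.0002 -0.4   ]
0.45 [-0.0902  0.054   0.     -0.0002 -0.0002 -0.45  ]
0.5 [-0.0985  0.0624  0.     -0.0002 -0.0002 -0.5   ]
0.55 [-0.1063  0.0712  0.     -0.0002 -0.0003 -0.55  ]
```

Request:
jog_arm --pt "-0.0056 0.0019 0 0 0 -0.025 0" --pt "-0.0111 0.0039 0 0 0 -0.05 0" --pt "-0.0166 0.0061 0 0 0 -0.075 0" --pt "-0.022 0.0084 0 0 0 -0.1 0" --pt "-0.0274 0.0109 0 0 0 -0.125 0" --pt "-0.0327 0.0134 0 0 0 -0.15 0" --pt "-0.0379 0.0162 0 0 0 -0.175 0" --pt "-0.043 0.019 0 0 0 -0.2 0" --pt "-0.0481 0.022 0 0 0 -0.225 0" --pt "-0.0532 0.025 0 0 0 -0.25 0" --pt "-0.0581 0.0283 0 0 0 -0.275 0" --pt "-0.0629 0.0316 0 0 0 -0.3 0"

```text
time: 5.15
tool_pos: [0.5051, -0.0501, 0.1323]
tcp_rot: [1.109, 1.291, -1.177]
wrist_force: [0.8, -2.3, -7.3]
width: 0.136
```

```bash
python3 - <<'E'
from h import *
s=monitor.read_state();R0=R.from_rotvec(s["tcp_rot"]).as_matrix()
g=s["tool_pos"]-.019*R0[:,0];print(g,np.linalg.norm((g-H)[[0,2]]),np.arctan2(g[2]-.05,(H-g)@ex),(rel(s["tool_pos"],rot(.25),s)))
E
```

```text
[ 0.5061 -0.05    0.1513] 0.24088586128038164 0.43172126953108236 [ 0.      0.      0.     -0.0005  0.0002  0.3034]
```

Request:
jog_arm --pt "-0.0056 0.0019 0 0 0 -0.025 0" --pt "-0.0111 0.0039 0 0 0 -0.05 0" --pt "-0.0166 0.0061 0 0 0 -0.075 0" --pt "-0.022 0.0084 0 0 0 -0.1 0" --pt "-0.0274 0.0109 0 0 0 -0.125 0" --pt "-0.0327 0.0134 0 0 0 -0.15 0" --pt "-0.0379 0.0162 0 0 0 -0.175 0" --pt "-0.043 0.019 0 0 0 -0.2 0" --pt "-0.0481 0.022 0 0 0 -0.225 0" --pt "-0.0532 0.025 0 0 0 -0.25 0" --pt "-0.0551 0.0263 0 0 0 -0.26 0" --pt "-0.0551 0.0263 0 0 0 -0.26 0" --pt "-0.0551 0.0263 0 0 0 -0.26 0"

```text
time: 6.45
tool_pos: [0.5324, -0.0473, 0.1845]
tcp_rot: [0.958, 1.471, -1.37]
wrist_force: [-4.9, -2.1, -0.9]
width: 0.142
```

```bash
python3 - <<'E'
from h import *
s=monitor.read_state();R0=R.from_rotvec(s["tcp_rot"]).as_matrix()
g=s["tool_pos"]-.019*R0[:,0];print(g,np.arctan2(g[2]-.05,(H-g)@ex),s["wrist_force"],s["q"])
b=imaging.read_camera("side");cv2.imwrite("pics/side1.png",b)
cv2.imwrite("pics/c_side1.png",cv2.resize(b[110:250,220:400],(720,560),interpolation=3))
E
```

```text
[ 0.5384 -0.0467  0.2026] 0.6832252702175247 [-4.9426 -2.0993 -0.8749] [-0.0961  0.2476  1.7456 -0.0605  1.4614 -0.1778]
```

View pics/c_side1.png

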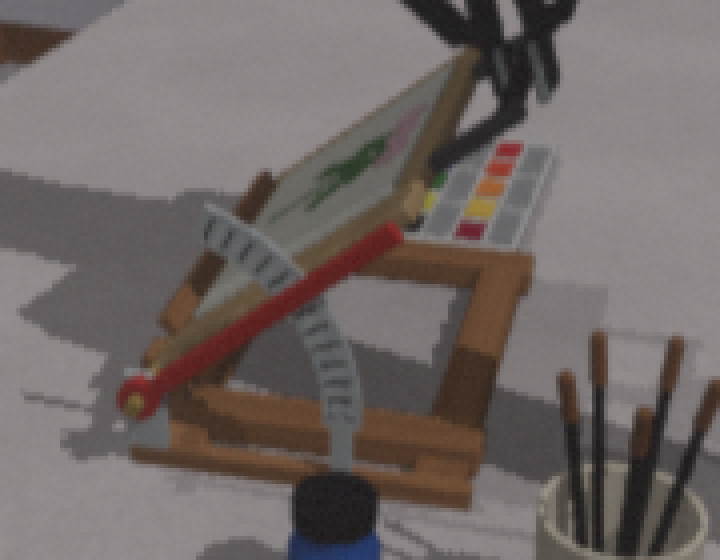

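```bash
python3 - <<'E'
from h import *
for f in("pics/side0.png","pics/side1.png"):
    b=cv2.imread(f).astype(int);m=(b[...,2]>90)&(b[...,2]>2.2*b[...,1])&(b[...,2]>2.2*b[...,0])
    m[:, :245]=0;m[:,325:]=0;m[:160]=0;m[220:]=0
    if f.endswith("1.png"): pass
    ys,xs=np.nonzero(m);n,lab,st,_=cv2.connectedComponentsWithStats(m.astype(np.uint8))
    k=1+np.argmax(st[1:,4]);ys,xs=np.nonzero(lab==k)
    Q=[]
    for x,y in zip(xs,ys):
        o,d=ray("side",(x,y));q=o+d*((H+.167*ey-o)@ey)/(d@ey)-H;Q.append((-(q@ex),q[2]))
    Q=np.array(Q,np.float32);v=cv2.fitLine(Q[Q[:,0]>.02],2,0,.01,.01).ravel();print(f,st[k],np.arctan(v[1]/v[0]),v[2:],Q.max(0))
def s2(x,y,o):
    o_,d=ray("side",(220+(x+.5)/4-.5,110+(y+.5)/4-.5));q=o_+d*((H+o*ey-o_)@ey)/(d@ey)-H;return np.array([-(q@ex),q[2]])
a,c=s2(165,360,.14),s2(400,187,.14);print("board edge",a,c,np.arctan2(*(c-a)[::-1]))
E
```

```text
pics/side0.png [251 167  69  43 146] 0.69803685 [0.0891 0.0765] [0.1476 0.1233]
pics/side1.png [250 166  70  48 318] 0.69987273 [0.0877 0.0735] [0.1476 0.1256]
board edge [0.009  0.0102] [0.1429 0.1348] 0.7497808651599246
```

Request:
jog_arm --pt "0 0 0 0 0 0 50" --pt "0 0 0 0 0 0 50" --pt "0 0 0 0 0 0 50" --pt "0 0 0 0 0 0 50" --pt "0 0 0 0 0 0 50" --pt "0 0 0 0 0 0 50" --pt "-0.01 0 0 0 0 0 50" --pt "-0.02 0 0 0 0 0 50" --pt "-0.035 0 0 0 0 0 50" --pt "-0.05 0 0 0 0 0 50" --pt "-0.07 0 0 0 0 0 50" --pt "-0.09 0 0 0 0 0 50" --pt "-0.11 0 0 0 0 0 50" --pt "-0.13 0 0 0 0 0 50" --pt "-0.13 0 0 0 0 0 50" --pt "-0.13 0 0 0 0 0 50"

```text
time: 8.1
tool_pos: [0.5735, -0.0434, 0.3089]
tcp_rot: [0.959, 1.469, -1.368]
wrist_force: [0.4, -0.4, -0.8]
width: 0.494
```

```bash
python3 - <<'E'
from h import *
s=monitor.read_state();print(s["time"],s["wrist_force"],s["tool_pos"])
b=imaging.read_camera("side");t=imaging.read_camera("top");cv2.imwrite("pics/side2.png",b);cv2.imwrite("pics/top2.png",t)
c=np.hstack([cv2.resize(b[100:230,240:360],(480,520),interpolation=3)[:, :480],cv2.resize(t[120:280,230:340],(320,520))]);cv2.imwrite("pics/c2.png",c)
b1=cv2.imread("pics/side1.png");d=cv2.absdiff(b,b1).max(2);print("diff board",d[150:210,255:322].mean(),"mug",d[200:285,350:400].mean(),"bg",d[300:390,100:250].mean())
E
```

```text
8.1 [ 0.4342 -0.3984 -0.8277] [ 0.5735 -0.0434  0.3089]
diff board 3.102238805970149 mug 3.2421176470588233 bg 3.304222222222222
```

View pics/c2.png

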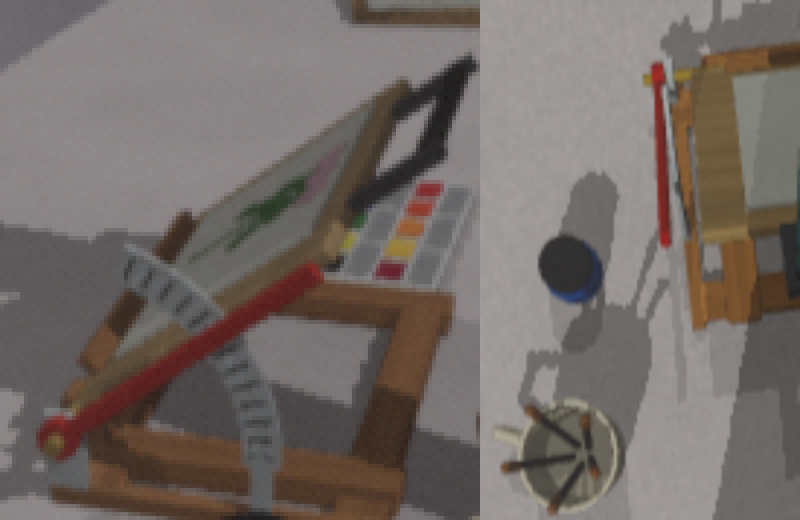

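```bash
python3 - <<'E'
from h import *
for x,y,o in((468,66,-.076),(439,156,.076)):
    o_,d=ray("side",(240+(x+.5)/4-.5,100+(y+.5)/4-.5));q=o_+d*((H+o*ey-o_)@ey)/(d@ey)-H
    print(-(q@ex),q[2],np.arctan2(q[2],-(q@ex)))
E
```

```text
0.19271094172633457 0.15626896400816348 0.6813509750589999
0.19502678274534754 0.15509954358998368 0.6718519998810494
```

```bash
python3 -c "
from workcell import finish_job
print(finish_job())"
```

```text
the job is handed in; nothing more can be done
None
```

I gripped the handle bar, swung the board up about its hinge from about 0.14 rad to about 0.68 rad, let go and backed the gripper about 130 mm clear. The job was handed in at about 8 s of the 38 s allowed, and `finish_job` gave no verdict.

- **Board against pointer:** the released bar measured 0.67–0.68 rad in the side camera, and the arm's own reading before release was 0.683 rad. The pointer measured 0.69–0.70 rad, so the gap is about 0.02 rad against the 0.09 rad limit.
- **Board holds by itself:** the side pictures just before release and after backing off differ only by image noise.
- **Disagreement:** a rough hand reading of the board's edge, made before release, gave 0.75 rad. I trusted it less than the bar readings, and it would still be within the limit.
- **Surroundings:** the pointer angle changed by only 0.002 rad between the pictures before and after the lift. Mug and ink jar look upright and in place. The palette looks undisturbed in the side view, but I did not measure its position or the ink jar's.

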